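# Cock the column tapper

### The arm

A 6-joint arm with a two-finger parallel gripper is mounted at the origin on a cart in front of the work surface, level with it; the furniture and walls round the work are solid. World frame = base frame: x ahead of the robot, y to its left, z up, the work surface at z = 0. Lengths are in m, angles in rad, forces in N, time in s.
With the tool pointing down it reaches from about 0.375 to 0.9 m from the base axis. Payload 3.1 kg.
Tool frame: the origin (TCP) lies between the finger pads; the fingertips stand 8 mm ahead of it and the grasp point (between the pads) lies 11 mm behind it; z points along the fingers, y is the line along which they close (so a half turn about z gives the same grasp; the last joint's range is limited). The gripper opens to 87 mm and grips with 3 to 60 N. Pads are 19 mm wide; open, the fingers measure 117 mm over their backs; the gripper's body (75 mm by 190 mm) begins 51 mm behind the grasp point.
Start: joints at [-1.292, 0.527, 1.433, -0, 1.181, -0.178], TCP at [0.276, -0.561, 0.231] pointing down, gripper open.
Joint ranges: [-3.08, 3.08], [-0.75, 2.2], [0.22, 2.44], [-1.43, 4.57], [0, 2.65], [-2.85, 2.85]. Speed limits (rad/s): [2.79, 2.79, 3.14, 3.14, 3.14, 3.14].

### API

Orientations are given as a unit quaternion [x, y, z, w].
In Python, from rig import robot, vision, job gives the robot as it stands.
- The arm moves only by the shell command python3 -m handwheel 'ROWS' [OPENING] [FORCE]. ROWS is JSON, a list of rows, each a list of 4 numbers: the shift along the tool's x, y, z as a fraction of full scale, then the turn about the tool's z as a fraction of full scale. A call has 1 to 20 rows; each row is the pose to reach, as a shift and turn from the pose commanded when the call began, along the tool's axes at that moment, turning the shorter way round; what a row does not reach only later rows make up. Full scale, the value 1, is 300 mm for a shift and 2 pi rad for a turn. A row lasts 1/12 s, in which the tool goes at most 41.7 mm and 7.16 degrees, less where a joint would pass 70% of its speed; a pose out of reach is approached as far as the arm can. A call with a number of a shift or a turn outside -1 to 1 is refused whole. A call with a gripper value outside its range is refused whole. OPENING is the opening in per cent of the stroke, from 0 (shut) to 100 (fully open), set as the call begins (- or left out, the last holds). The fingers move at their own pace and stop on an object; FORCE is the grip in N (left out, the last holds). Time passes only in rows, so rows that repeat a pose let the fingers close. It gives the time, the measured TCP pose, the force, the opening and the grip force at its end, in the units of the state.
- robot.get_obs(): the state, without advancing time (a new reading comes with each control period).
- vision.camera(name): name is "scene" or "top" or "wrist"; returns a dict with "frame" (480x640x3 uint8, red, green, blue), "K" (3x3 intrinsics, pixels), "cam_to_world" (4x4, takes a point from camera to world coordinates); the wrist camera has in their place "hand_eye" (4x4, takes a point from camera to tool coordinates, whose origin is the TCP and whose axes are the flange's). Camera axes: x right, y down, z forward; pixel columns grow to the right and rows downward; lengths in m; the calibration is good to about 2 mm. A picture is of the moment at which its call begins: read the wrist's pose just before it. There is no depth.
- job.hand_in(): hands the job in; it is judged then, once.
Trained networks look in the newest picture that a camera, given by its name, has taken for a name from the list of things; names that differ only in an ending like _2 or _b are one class to them, and where a whole thing is asked for, a point or a joint stands for the part that bears it (a point fixed in the world has none). Each returns a list of dicts, best first, with "conf" (0 to 1); they miss things now and then, are a little off and sometimes report something else, mostly with a low value. They report only what shows in the picture. A call takes as long as a camera call.
- vision.look_for(camera, label): "point" ([row, column] in pixels, amid what is visible of it).
- vision.outline_of(camera, label): "mask" (480x640 bool, what is visible of it) and "point" ([row, column] in pixels, amid what is visible of it).
The state is a dict: "time": time; "q": joint angles; "joint_velocities": joint speeds; "joint_torque": joint torques, N m; "position": TCP position; "tool_rot": TCP orientation; "ft_force": force on the tool from outside, world axes, zero at the start; "moment": the same for the moment, N m; "grip_width": finger opening in m; "grip_force": force on a finger pad.
Only numpy, scipy, OpenCV 4.12 (cv2) and the standard library are available. Lean on these libraries where they do the work, as an engineer would, in place of code of your own. Each camera call takes 0.05 s, during which the arm holds its last target. There are 200 camera calls.

### The job

Cock the striker of the column tapper: lift its sprung arm by the red handle, draw it back over the catch, lower it fully behind the catch, and ease it forward until the catch alone carries the spring, then let go so that it stays cocked. The catch is a hair trigger whose exact setting is not known and must be felt: do not trip it, do not bear hard on it, let the arm move forward only slowly (under 5 cm a second at the handle), never let it fly or snap forward even a little way onto the catch, and leave the other things on the bench alone.

Things in the scene. Friction and masses are not known exactly. Their poses are not given: they have to be found in the camera images.
- tapper: column tapper, fixed: grey base plate 190 x 315 mm, top 12 mm above the bench, x -158 to 32, y -138 to 178 mm from the origin, which lies on the bench under the pivot axis; z up. Steel column in a blue cradle at its +y side, catch at its -y side. At swing angle a the arm points from the pivot along (-cos a, -sin a, 0) in this frame. All but the red handle is below 80 mm
- pivot (a point): point on the vertical pivot axis at the height of the arm's centre line, 56 mm above the bench; the arm swings and lifts about this point
- swing (a joint): swing of the striker arm, rad: 0 at rest, hammer at the column; grows as drawn back (counter-clockwise from above); bumper at 1.17. A spring pulls it to 0: 3 N at the handle at rest, 6 N drawn. The catch holds it somewhere from 0.59 to 0.95 (set anew each time, no reading); at 0.98 and beyond the arm clears it and can be lowered. Forward faster than 0.4 rad/s (56 mm/s at the handle) is a snap
- striker: striker arm: aluminium bar 12 x 12 mm, underside 50 mm above the bench when down; hammer head facing the column. Origin at the pivot, x out along the arm, z its up. Lifts up to 0.22 rad about the pivot; a light spring and its weight (2 to 3 N at the handle) push it down to its stop, where it is level. Needs 0.09 rad of lift (13 mm at the handle) to pass over the catch
- grip_mid (a point): middle of the red handle: upright cylinder, diameter 20 mm, turning freely on its own axis, standing on the arm 140 mm from the pivot; it spans 64 to 114 mm above the bench with the arm down, this point 90 mm above the bench and 34 mm above the arm's centre line. When the arm lifts by b rad the point also moves in toward the pivot by 34 sin b mm and the handle leans in by b
- catch_unit: catch: steel quadrant on the plate with a brass slide set anywhere within 0.16 rad of swing angle 0.65 (this pose, origin under the pivot, does not show it). It carries the sear: dark steel tooth 6 mm thick, 68 to 88 mm from the pivot, its top 6 mm above the lowered arm's underside. The arm hooks on the tooth's rear face (away from the column), about 0.13 rad behind; cocked, it bears 8 to 11 N
- sear (a joint): tilt of the catch's tooth, rad: 0 = upright, set. A spring holds it on its stop; pushed toward the column with more than about 15 N (the arm's own spring plus some 3 N pushed forward at the handle) it tips, its value grows and the arm fires; tipped by 0.04 counts as tripped. It cannot tip the other way
- beaker: small glass beaker 45 mm wide, 58 mm high, bystander, origin under its centre
- bench_timer: white timer 64 x 64 x 19 mm lying flat, bystander, origin under its centre
- reagent: clear bottle with blue cap 56 mm wide, 100 mm high, bystander, origin under its centre
- dropper_bottle: brown dropper bottle 33 mm wide, 102 mm high, bystander, origin under its centre
- cutter: green tube cutter 26 x 50 x 28 mm, bystander, origin under its centre

How it is judged:
By the outcome, as a careful person would: the job done as asked, in the order asked, and still so for the second after the job is handed in, with the robot touching nothing.
It also fails if it takes over 72 s, if anything falls off the work surface, if the arm or the gripper's body presses on something with over 40 N, if the wrist force passes 120 N, or if a joint passes its speed limit or range.

## Working session

There is one attempt and no reset: what is moved stays moved. The work goes in short steps, Python scripts to look and compute and a shell command to move; the robot and the scene stay as the last step left them, time stands still between calls to the robot, and variables do not carry over. Pictures are saved under pics/ and viewed, at most 10 in all, crops included, and the job is handed in when it is done.

```bash
ls; mkdir -p pics
cat > h.py <<'E'
import numpy as np, cv2
from rig import robot, vision, job
def ray(c,p):
    K=np.array(c["K"]);M=np.array(c["cam_to_world"])
    d=M[:3,:3]@np.linalg.solve(K,[p[1],p[0],1.]);return M[:3,3],d
def at_z(c,p,z):
    o,d=ray(c,p);return o+d*(z-o[2])/d[2]
E
python3 - <<'E'
from h import *
print(robot.get_obs())
ims=[]
for n in("scene","top"):
    c=vision.camera(n);cv2.imwrite(f"pics/{n}0.png",c["frame"][:,:,::-1])
    print(n,np.array(c["cam_to_world"])[:3].round(3).tolist(),c["K"])
    for l,z in(("grip_mid",.09),("tapper",.012),("striker",.056),("catch_unit",.03),("beaker",.03),("bench_timer",.019),("reagent",.05),("dropper_bottle",.05),("cutter",.014)):
        for r in vision.look_for(n,l)[:2]: print(l,np.round(r["point"],1),round(r["conf"],2),at_z(c,r["point"],z).round(3))
E
```

```text
pics
{'time': 0.0, 'q': array([-1.29249073e+00,  5.28458272e-01,  1.43391822e+00, -2.69556011e-05,
        1.18139622e+00, -1.78494649e-01]), 'joint_velocities': array([-0.00057774, -0.00043265,  0.00226425, -0.00065086, -0.00020404,
       -0.00141256]), 'joint_torque': array([-1.14366518e-03, -4.40051544e+01, -1.76591581e+01,  6.32037409e-02,
        5.82315505e-02, -1.59354522e-04]), 'position': array([ 0.2754941 , -0.56019696,  0.22957141]), 'tool_rot': array([ 9.74028144e-01,  2.26424350e-01, -6.68236680e-05, -1.08805258e-03]), 'ft_force': array([ 0.15422713, -0.27833537,  0.34981392]), 'moment': array([-0.05329612, -0.06473567,  0.00750273]), 'grip_force': 0.0, 'grip_width': 0.0871515326239905}
scene [[-0.786, -0.3, 0.541, -0.102], [-0.618, 0.368, -0.694, 0.733], [0.009, -0.88, -0.475, 0.591]] [[489.76779965   0.         314.87815055]
 [  0.         489.76779965 244.3335277 ]
 [  0.           0.           1.        ]]
tapper [281.2 291.9] 0.77 [0.492 0.052 0.012]
tapper [215.9 365.4] 0.62 [ 0.552 -0.334  0.012]
striker [262.5 318.9] 0.71 [0.45  0.011 0.056]
striker [224.4 377.3
[... 308 characters left out ...]
91, 0.406], [-1.0, -0.03, -0.008, -0.022], [0.01, -0.091, -0.996, 1.193]] [[519.31584951   0.         322.34784004]
 [  0.         519.31584951 231.45970106]
 [  0.           0.           1.        ]]
grip_mid [238.5 289.9] 0.75 [0.49  0.038 0.09 ]
tapper [238.1 289.9] 0.55 [0.496 0.042 0.012]
striker [253.4 291.4] 0.89 [0.46  0.036 0.056]
catch_unit [271.5 296.6] 0.67 [0.421 0.024 0.03 ]
catch_unit [236.1 319.8] 0.56 [ 0.502 -0.025  0.03 ]
beaker [276.9 458.3] 0.73 [ 0.419 -0.338  0.03 ]
bench_timer [221.2 460.9] 0.89 [ 0.546 -0.346  0.019]
bench_timer [238.5 292. ] 0.66 [0.495 0.037 0.019]
dropper_bottle [230.8 182.8] 0.5 [0.503 0.277 0.05 ]
cutter [248.3 452.9] 0.82 [ 0.484 -0.329  0.014]
```

View pics/top0.png

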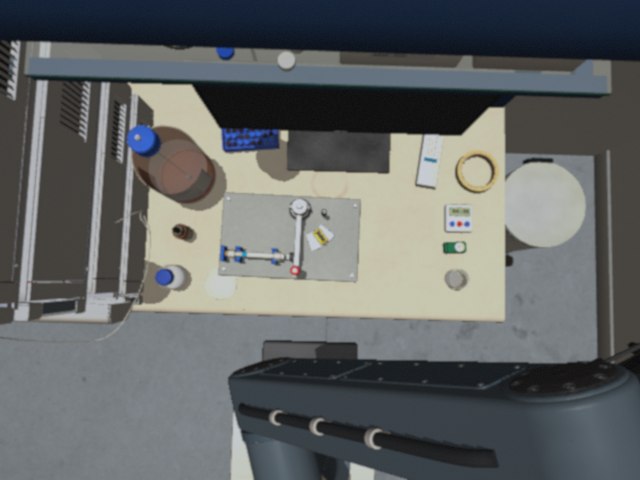

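View pics/scene0.png

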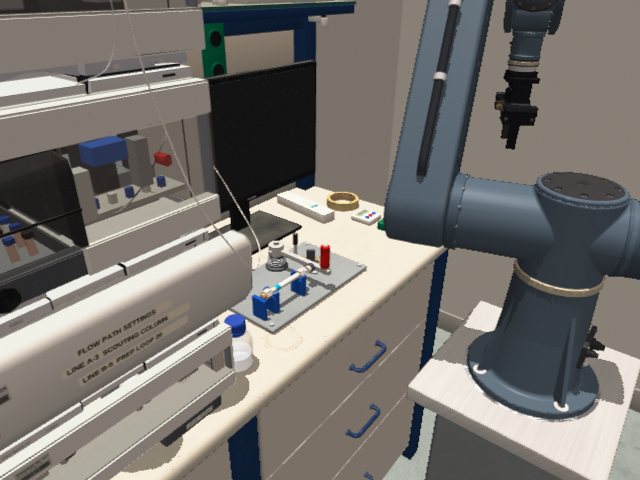

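The top view shows the tapper at centre: knob at about (300,207), red handle at (295,270) and the column to the left. The arm at rest points toward the robot. The bystanders are well off to the sides. Next I measure the handle and plate.

```bash
cat >> h.py <<'E'
def red(f):
    h=cv2.cvtColor(f,cv2.COLOR_RGB2HSV);m=((h[...,0]<8)|(h[...,0]>172))&(h[...,1]>150)&(h[...,2]>80)
    n,l,s,c=cv2.connectedComponentsWithStats(m.astype(np.uint8));return [(s[i].tolist(),c[i].round(1).tolist()) for i in range(1,n) if s[i][4]>15],l
E
python3 - <<'E'
from h import *
R=[]
for n in("top","scene"):
    c=vision.camera(n);b,_=red(c["frame"]);print(n,b)
    for s,p in b: print(at_z(c,p[::-1],.09).round(4), at_z(c,p[::-1],.11).round(4))
    if n=="top":
        for nm,p in dict(A=(222,193),B=(361,199),C=(357,281),D=(220,275)).items(): print(nm,at_z(c,p[::-1],.012).round(4))
        print("knob",at_z(c,(207,300),.075).round(4))
        cv2.imwrite("pics/crop.png",cv2.resize(c["frame"][180:295,205:375,::-1],None,fx=4.5,fy=4.5,interpolation=cv2.INTER_CUBIC))
E
```

```text
top []
A [0.5955 0.2017 0.012 ]
B [ 0.5914 -0.1176  0.012 ]
C [ 0.4036 -0.1127  0.012 ]
D [0.4081 0.1975 0.012 ]
knob [0.5599 0.0195 0.075 ]
scene [([154, 152, 17, 14, 163], [162.7, 158.2]), ([321, 245, 9, 24, 169], [324.5, 256.9])]
[ 1.198  -0.1462  0.09  ] [ 1.1461 -0.111   0.11  ]
[0.4197 0.0314 0.09  ] [0.3989 0.0595 0.11  ]
```

View pics/crop.png

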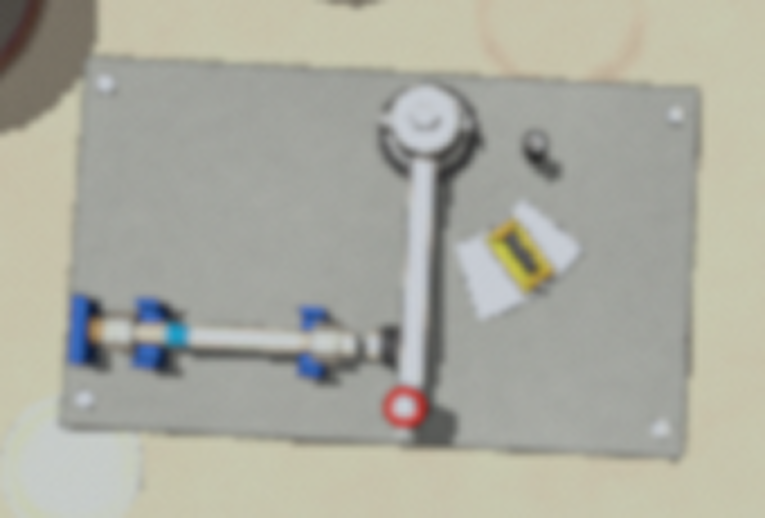

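The crop shows the plate corners, the handle top at about (295,270.4) and the knob at (299.4,206.2). The brass slide sits on the quadrant to the right. I fit the tapper's pose to these.

Run:
```python
from h import *
c=vision.camera("top")
px=np.array([(95,57),(698,88),(680,458),(62,425)])/4.5+[205,180]
W=np.array([at_z(c,p[::-1],.012)[:2] for p in px]);M=np.array([(32,178),(32,-138),(-158,-138),(-158,178)])/1e3
a,b=W-W.mean(0),M-M.mean(0);t=np.arctan2((b[:,0]*a[:,1]-b[:,1]*a[:,0]).sum(),(a*b).sum());Rm=np.array([[np.cos(t),-np.sin(t)],[np.sin(t),np.cos(t)]])
o=W.mean(0)-Rm@M.mean(0);print("yaw",t,"origin",o,"res",(M@Rm.T+o-W).round(4).tolist())
print("handle from pose",o+Rm@[-.14,0])
print("handle top",at_z(c,(270.4,295),.114),"knob",[at_z(c,(206.2,299.4),z).round(4) for z in(.07,.08)])
q=robot.get_obs();print(q["position"],q["tool_rot"])
```

```text
yaw -0.02566903919685153 origin [0.56189332 0.0199671 ] res [[0.0019, 0.0047], [0.0003, -0.0032], [-0.0014, -0.0032], [-0.0008, 0.0017]]
handle from pose [0.42193944 0.02356037]
handle top [0.42190318 0.02405118 0.114     ] knob [array([0.5623, 0.0211, 0.07  ]), array([0.5609, 0.0207, 0.08  ])]
[ 0.2756958  -0.56087482  0.23055193] [ 9.74033940e-01  2.26402037e-01  2.22467798e-05 -1.77065386e-05]
```

```bash
python3 -m handwheel '[[0.065,-0.077,0,0],[0.19,-0.22,0,0],[0.32,-0.38,0,0],[0.45,-0.54,0,0],[0.58,-0.69,0,0],[0.649,-0.7675,0,0]]' 52 20; python3 -m handwheel '[[0.1,-0.12,0,0],[0.22,-0.26,0,0.015],[0.35,-0.41,0,0.03],[0.48,-0.57,0,0.045],[0.59,-0.69,0,0.06],[0.64,-0.75,0,0.0768],[0.649,-0.7675,0,0.0768],[0.649,-0.7675,0,0.0768],[0.649,-0.7675,0,0.0768]]'
python3 - <<'E'
from h import *
q=robot.get_obs();c=vision.camera("wrist");cv2.imwrite("pics/w1.png",c["frame"][:,:,::-1])
from scipy.spatial.transform import Rotation as R
T=np.eye(4);T[:3,:3]=R.from_quat(q["tool_rot"]).as_matrix();T[:3,3]=q["position"];c["cam_to_world"]=T@np.array(c["hand_eye"])
b,_=red(c["frame"]);print(q["position"],q["tool_rot"],q["grip_width"],q["ft_force"],b)
for s,p in b:print(at_z(c,p[::-1],.114),at_z(c,p[::-1],.1))
E
```

```text
time: 1.65
position: [0.3333, -0.3276, 0.2307]
tool_rot: [0.974, 0.226, 0.0, 0.0]
ft_force: [0.7, -0.7, -0.3]
grip_width: 0.055
grip_force: 0.0
time: 2.4
position: [0.4063, -0.0334, 0.2308]
tool_rot: [1.0, -0.01, 0.0, -0.001]
ft_force: [0.6, -0.3, 0.9]
grip_width: 0.0452
grip_force: 0.0
[ 0.40631389 -0.03342198  0.23075604] [ 9.99948204e-01 -1.01630330e-02  9.67796801e-05 -5.41376946e-04] 0.045163875310523814 [ 0.55918434 -0.25299644  0.87785285] [([627, 69, 13, 13, 126], [633.6, 74.7]), ([240, 204, 18, 14, 83], [248.7, 207.9]), ([227, 211, 25, 24, 289], [239.3, 221.9])]
[ 0.52531911 -0.25875893  0.114     ] [ 0.52786464 -0.27034787  0.1       ]
[0.43643114 0.01820372 0.114     ] [0.43437407 0.02095585 0.1       ]
[0.42560758 0.0262723  0.114     ] [0.42299007 0.02944222 0.1       ]
```

View pics/w1.png

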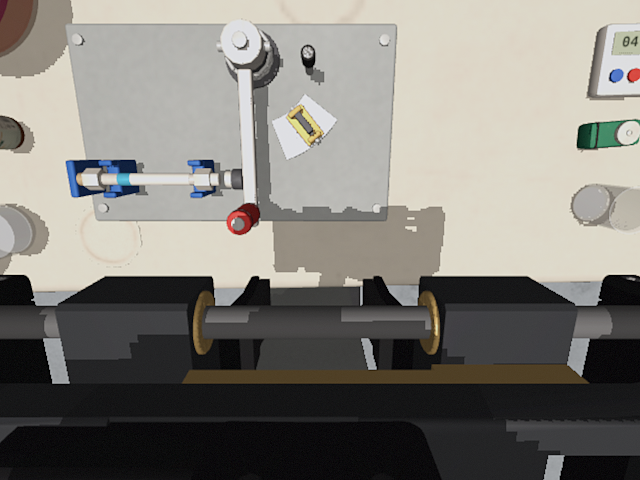

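The wrist view shows the handle top at about (238,224), clear on all sides. The fingers stop about 60 mm short in y. I move over it and look again.

```bash
python3 -m handwheel '[[0.02,-0.09,0.05,0.001],[0.052,-0.198,0.12,0.001],[0.052,-0.198,0.2,0.001],[0.052,-0.198,0.25,0.001],[0.052,-0.198,0.25,0.001],[0.052,-0.198,0.25,0.001],[0.052,-0.198,0.25,0.001],[0.052,-0.198,0.25,0.001]]' 52 20
cat >> h.py <<'E'
from scipy.spatial.transform import Rotation as R
def wrist(name=None):
    q=robot.get_obs();c=vision.camera("wrist")
    if name: cv2.imwrite(name,c["frame"][:,:,::-1])
    T=np.eye(4);T[:3,:3]=R.from_quat(q["tool_rot"]).as_matrix();T[:3,3]=q["position"];c["cam_to_world"]=T@np.array(c["hand_eye"]);return q,c
E
python3 - <<'E'
from h import *
q,c=wrist("pics/w2.png")
b,_=red(c["frame"]);print(q["position"],q["tool_rot"],q["ft_force"],b)
for s,p in b:print(at_z(c,p[::-1],.114))
E
```

```text
time: 3.12
position: [0.4245, 0.0211, 0.1566]
tool_rot: [1.0, -0.017, 0.001, 0.0]
ft_force: [0.3, -0.3, 0.4]
grip_width: 0.0451
grip_force: 0.0
[0.42450061 0.02110421 0.15656862] [ 9.99858360e-01 -1.67788591e-02  1.28216301e-03  2.94671783e-04] [ 0.25749778 -0.31742784  0.39914323] [([295, 244, 25, 17, 238], [306.9, 250.6]), ([290, 258, 32, 33, 547], [305.4, 272.7])]
[0.44025925 0.02594366 0.114     ]
[0.42684618 0.02734855 0.114     ]
```

View pics/w2.png

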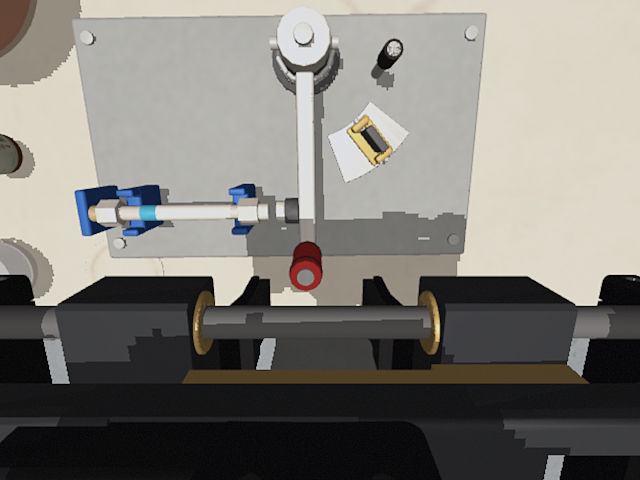

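The handle top is at about (305.5,275), nearly centred between the fingers at columns 248 and 383. I check that the arm has settled before descending.

```bash
python3 -m handwheel '[[0,0,0,0],[0,0,0,0]]'
python3 - <<'E'
from h import *
q,c=wrist()
f=c["frame"];b,_=red(f);print(q["position"],q["tool_rot"],q["ft_force"],q["joint_velocities"].round(3),b)
for s,p in b:
  x,y,w,h,_=s;print(s,at_z(c,(y+h-1-w/2,x+w/2),.114))
E
```

```text
time: 3.33
position: [0.424, 0.0217, 0.1563]
tool_rot: [1.0, -0.016, 0.001, 0.0]
ft_force: [0.8, 0.0, 0.3]
grip_width: 0.0454
grip_force: 0.0
[0.42396513 0.02174684 0.15625419] [ 9.99867232e-01 -1.62704837e-02  8.69435329e-04  1.84844574e-04] [0.76757104 0.04876386 0.29938054] [ 0.006  0.006  0.006  0.    -0.002  0.001] [([296, 243, 25, 17, 244], [308.1, 249.8]), ([291, 257, 32, 33, 564], [306.5, 271.9])]
[296, 243, 25, 17, 244] [0.44218727 0.02558678 0.114     ]
[291, 257, 32, 33, 564] [0.42616281 0.02705814 0.114     ]
```

```bash
python3 -m handwheel '[[-0.002,-0.0137,0.03,0],[-0.002,-0.0137,0.08,0],[-0.002,-0.0137,0.13,0],[-0.002,-0.0137,0.18,0],[-0.002,-0.0137,0.21,0],[-0.002,-0.0137,0.221,0],[-0.002,-0.0137,0.221,0],[-0.002,-0.0137,0.221,0]]'
python3 -m handwheel '[[0,0,0,0],[0,0,0,0],[0,0,0,0],[0,0,0,0],[0,0,0,0],[0,0,0,0]]' 0 20
python3 -c "
from h import *
q,c=wrist('pics/w3.png');print(q)"
```

```text
time: 4.05
position: [0.4233, 0.0262, 0.0895]
tool_rot: [1.0, -0.016, 0.0, 0.0]
ft_force: [0.5, -0.3, 0.1]
grip_width: 0.0452
grip_force: 0.0
time: 4.55
position: [0.4232, 0.0266, 0.0894]
tool_rot: [1.0, -0.016, 0.0, -0.0]
ft_force: [0.4, 2.5, -0.1]
grip_width: 0.0194
grip_force: 20.0
{'time': 4.55, 'q': array([-2.02569775e-01,  5.35174974e-01,  2.05209013e+00,  1.35346814e-03,
        5.53941549e-01,  1.39982179e+00]), 'joint_velocities': array([ 0.00196361,  0.00108667,  0.00067081, -0.00017876, -0.00201565,
        0.00131051]), 'joint_torque': array([-1.40721090e+00, -3.26943219e+01, -6.16452813e+00, -5.01027256e-01,
       -8.29248643e-02, -4.08436936e-04]), 'position': array([0.42316401, 0.02662092, 0.08941986]), 'tool_rot': array([ 9.99865882e-01, -1.63723498e-02,  2.55767436e-04, -3.14071674e-04]), 'ft_force': array([ 0.43845158,  2.52085647, -0.13412869]), 'moment': array([ 0.60348139, -0.10477851, -0.00422352]), 'grip_force': 19.99841588549316, 'grip_width': 0.019371822426842995}
```

View pics/w3.png

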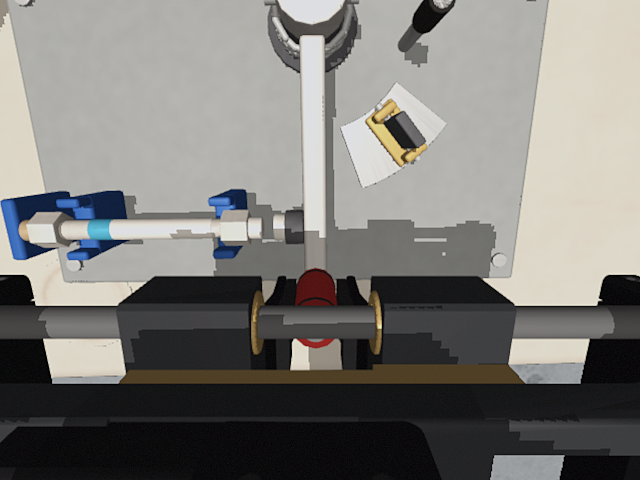

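The handle is gripped (19.4 mm wide, 20 N) between the fingers. I lift it 19 mm, following the arc 7.7 mm inward.

```bash
python3 -m handwheel '[[0.003,0,-0.012,0],[0.009,0,-0.027,0],[0.016,0,-0.042,0],[0.022,0,-0.055,0],[0.0257,0,-0.0637,0],[0.0257,0,-0.0637,0],[0.0257,0,-0.0637,0]]' - 25
python3 -c "
from h import *
q=robot.get_obs();print(q['position'],q['ft_force'],q['moment'])"
```

```text
time: 5.18
position: [0.4295, 0.0263, 0.1083]
tool_rot: [1.0, -0.016, -0.001, -0.0]
ft_force: [-3.2, 3.1, -3.9]
grip_width: 0.0194
grip_force: 25.0
[0.429494   0.0262967  0.10832202] [-3.21492397  3.09001554 -3.89360521] [0.59158402 0.65315351 0.0152734 ]
```

```bash
python3 -m handwheel '[[0.0008,0.0264,0,-0.0095],[0.0032,0.0528,0,-0.0191],[0.0071,0.079,0,-0.0286],[0.0126,0.1048,0,-0.0382],[0.0197,0.1303,0,-0.0477],[0.0283,0.1554,0,-0.0573],[0.0384,0.1798,0,-0.0668],[0.0384,0.1798,0,-0.0668],[0.0384,0.1798,0,-0.0668]]'
cat > st.py <<'E'
from h import *
P=np.array([.5625,.0218])
q=robot.get_obs();p=q["position"];r=R.from_quat(q["tool_rot"]).as_matrix()
v=p[:2]-P;a=np.arctan2(-v[1],-v[0])+.03;phi=np.arctan2(r[1,0],r[0,0])+.03
F=r.T@q["ft_force"];print("t",q["time"],"a",a.round(4),"phi",phi.round(4),"rad",np.linalg.norm(v).round(4),"z",p[2].round(4),"Ftool",F.round(2),"w",round(q["grip_width"],4),"mom",(r.T@q["moment"]).round(3))
E
python3 st.py
```

```text
time: 5.93
position: [0.4399, -0.0281, 0.108]
tool_rot: [0.982, 0.191, -0.001, -0.0]
ft_force: [-0.9, 4.0, -4.7]
grip_width: 0.0192
grip_force: 25.0
t 5.9333 a 0.4166 phi 0.4151 rad 0.1324 z 0.108 Ftool [ 0.64 -4.01  4.75] w 0.0192 mom [ 0.797 -0.047  0.083]
```

```bash
python3 -m handwheel '[[0.0008,0.0264,0,-0.0095],[0.0032,0.0528,0,-0.0191],[0.0071,0.079,0,-0.0286],[0.0126,0.1048,0,-0.0382],[0.0197,0.1303,0,-0.0477],[0.0283,0.1554,0,-0.0573],[0.0384,0.1798,0,-0.0668],[0.0499,0.2036,0,-0.0764],[0.0627,0.2267,0,-0.0859],[0.077,0.249,0,-0.0955],[0.09,0.2669,0,-0.1035],[0.09,0.2669,0,-0.1035],[0.09,0.2669,0,-0.1035]]'
python3 st.py
```

```text
time: 7.02
position: [0.4928, -0.0901, 0.1072]
tool_rot: [0.869, 0.496, -0.002, -0.003]
ft_force: [-4.3, 6.0, -4.5]
grip_width: 0.0195
grip_force: 25.0
t 7.0167 a 1.0438 phi 1.067 rad 0.1319 z 0.1072 Ftool [ 2.97 -6.69  4.51] w 0.0195 mom [1.078 0.426 0.002]
```

```bash
python3 -m handwheel '[[0,0.005,0,0],[0,0.01,0,0],[-0.002,0.01,0.006,0],[-0.006,0.01,0.015,0],[-0.01,0.01,0.024,0],[-0.014,0.01,0.034,0],[-0.018,0.01,0.044,0],[-0.022,0.01,0.054,0],[-0.0245,0.01,0.06,0],[-0.0255,0.01,0.0625,0],[-0.0255,0.01,0.0625,0],[-0.0255,0.01,0.0625,0]]'
python3 st.py
```

```text
time: 8.02
position: [0.4926, -0.0977, 0.0895]
tool_rot: [0.869, 0.495, -0.001, -0.002]
ft_force: [-2.8, 8.7, 1.1]
grip_width: 0.0191
grip_force: 25.0
t 8.0167 a 1.0718 phi 1.0659 rad 0.1384 z 0.0895 Ftool [ 6.09 -6.84 -1.03] w 0.0191 mom [ 1.036  1.257 -0.012]
```

```bash
python3 -m handwheel '[[0.0025,0,0,0],[0.005,0,0,0],[0.005,0,0,0]]'; python3 st.py
python3 -m handwheel '[[0,-0.003,0,0.001],[0,-0.006,0,0.002],[0,-0.009,0,0.003],[0,-0.012,0,0.004],[0,-0.012,0,0.004],[0,-0.012,0,0.004]]'; python3 st.py
```

```text
time: 8.27
position: [0.4927, -0.0974, 0.0896]
tool_rot: [0.868, 0.496, -0.002, -0.002]
ft_force: [-5.9, 3.8, 1.7]
grip_width: 0.0191
grip_force: 25.0
t 8.2667 a 1.0714 phi 1.0677 rad 0.1381 z 0.0896 Ftool [ 0.29 -7.04 -1.65] w 0.0191 mom [ 1.021  0.246 -0.009]
time: 8.77
position: [0.4897, -0.0956, 0.0897]
tool_rot: [0.875, 0.485, -0.002, -0.002]
ft_force: [-4.3, 4.5, 1.8]
grip_width: 0.0193
grip_force: 25.0
t 8.7667 a 1.0456 phi 1.0421 rad 0.1381 z 0.0897 Ftool [ 1.5  -6.03 -1.81] w 0.0193 mom [1.042 0.346 0.071]
```

```bash
cat > g.py <<'E'
# prints state; exit 1 once the catch starts to carry the spring
from h import *
q=robot.get_obs();r=R.from_quat(q["tool_rot"]).as_matrix();F=r.T@q["ft_force"]
v=q["position"][:2]-[.5625,.0218];print(round(np.arctan2(-v[1],-v[0])+.03,4),F.round(2),round(q["position"][2],4))
raise SystemExit(int(F[1]>-3.4))
E
python3 -m handwheel '[[0,-0.003,0,0.001],[0,-0.006,0,0.0021],[0,-0.009,0,0.0032],[0.0004,-0.012,0,0.0043],[0.0006,-0.016,0,0.0057],[0.0009,-0.02,0,0.0071],[0.0012,-0.024,0,0.0085],[0.0016,-0.028,0,0.01],[0.0022,-0.032,0,0.0114],[0.0028,-0.036,0,0.0128],[0.0028,-0.036,0,0.0128]]' >/dev/null; python3 g.py &&
python3 -m handwheel '[[0,-0.002,0,0.0007],[0,-0.002,0,0.0007]]' >/dev/null && python3 g.py &&
python3 -m handwheel '[[0,-0.002,0,0.0007],[0,-0.002,0,0.0007]]' >/dev/null && python3 g.py &&
python3 -m handwheel '[[0,-0.002,0,0.0007],[0,-0.002,0,0.0007]]' >/dev/null && python3 g.py &&
python3 -m handwheel '[[0,-0.002,0,0.0007],[0,-0.002,0,0.0007]]' >/dev/null && python3 g.py &&
python3 -m handwheel '[[0,-0.002,0,0.0007],[0,-0.002,0,0.0007]]' >/dev/null && python3 g.py &&
python3 -m handwheel '[[0,-0.002,0,0.0007],[0,-0.002,0,0.0007]]' >/dev/null && python3 g.py; python3 st.py
```

```text
0.9661 [-0.9  -6.54 -1.85] 0.0897
0.9633 [-1.11 -5.85 -1.91] 0.0897
0.9591 [-1.12 -6.18 -2.95] 0.0897
0.955 [-0.51 -6.36 -2.52] 0.0897
0.9507 [-1.32 -5.89 -2.41] 0.0897
0.9463 [-1.53 -6.16 -2.37] 0.0897
0.942 [-1.59 -5.99 -2.51] 0.0897
t 10.6833 a 0.942 phi 0.9356 rad 0.1381 z 0.0897 Ftool [-1.59 -5.99 -2.51] w 0.0195 mom [ 0.974 -0.075  0.046]
```

```bash
python3 -m handwheel '[[-0.0002,-0.002,0,0.0007],[-0.0002,-0.002,0,0.0007]]' >/dev/null && python3 g.py &&
python3 -m handwheel '[[-0.0002,-0.002,0,0.0007],[-0.0002,-0.002,0,0.0007]]' >/dev/null && python3 g.py &&
python3 -m handwheel '[[-0.0002,-0.002,0,0.0007],[-0.0002,-0.002,0,0.0007]]' >/dev/null && python3 g.py &&
python3 -m handwheel '[[-0.0002,-0.002,0,0.0007],[-0.0002,-0.002,0,0.0007]]' >/dev/null && python3 g.py &&
python3 -m handwheel '[[-0.0002,-0.002,0,0.0007],[-0.0002,-0.002,0,0.0007]]' >/dev/null && python3 g.py &&
python3 -m handwheel '[[-0.0002,-0.002,0,0.0007],[-0.0002,-0.002,0,0.0007]]' >/dev/null && python3 g.py &&
python3 -m handwheel '[[-0.0002,-0.002,0,0.0007],[-0.0002,-0.002,0,0.0007]]' >/dev/null && python3 g.py &&
python3 -m handwheel '[[-0.0002,-0.002,0,0.0007],[-0.0002,-0.002,0,0.0007]]' >/dev/null && python3 g.py &&
python3 -m handwheel '[[-0.0002,-0.002,0,0.0007],[-0.0002,-0.002,0,0.0007]]' >/dev/null && python3 g.py &&
python3 -m handwheel '[[-0.0002,-0.002,0,0.0007],[-0.0002,-0.002,0,0.0007]]' >/dev/null && python3 g.py &&
python3 -m handwheel '[[-0.0002,-0.002,0,0.0007],[-0.0002,-0.002,0,0.0007]]' >/dev/null && python3 g.py &&
python3 -m handwheel '[[-0.0002,-0.002,0,0.0007],[-0.0002,-0.002,0,0.0007]]' >/dev/null && python3 g.py &&
python3 -m handwheel '[[-0.0002,-0.002,0,0.0007],[-0.0002,-0.002,0,0.0007]]' >/dev/null && python3 g.py &&
python3 -m handwheel '[[-0.0002,-0.002,0,0.0007],[-0.0002,-0.002,0,0.0007]]' >/dev/null && python3 g.py &&
python3 -m handwheel '[[-0.0002,-0.002,0,0.0007],[-0.0002,-0.002,0,0.0007]]' >/dev/null && python3 g.py; python3 st.py
```

```text
0.9379 [-0.98 -5.61 -2.09] 0.0897
0.9336 [-2.16 -5.26 -1.08] 0.0897
0.9295 [-1.72 -5.57 -1.83] 0.0897
0.9253 [-1.27 -5.83 -1.61] 0.0897
0.9212 [-1.23 -4.99 -1.71] 0.0897
0.9168 [-1.32 -6.37 -3.07] 0.0897
0.9129 [-0.6  -5.03 -1.83] 0.0897
0.9089 [-0.53 -5.31 -1.96] 0.0898
0.9046 [ 0.29 -6.13 -2.12] 0.0897
0.9007 [-0.49 -5.47 -1.36] 0.0898
0.8966 [ 0.29 -5.85 -1.32] 0.0898
0.8924 [-0.02 -5.13 -2.21] 0.0898
0.8882 [ 0.64 -6.47 -1.69] 0.0898
0.8839 [ 0.24 -5.04 -1.78] 0.0898
0.8798 [ 0.97 -5.51 -2.05] 0.0898
t 13.1833 a 0.8798 phi 0.8689 rad 0.1383 z 0.0898 Ftool [ 0.97 -5.51 -2.05] w 0.0191 mom [ 1.014  0.333 -0.013]
```

```bash
python3 -m handwheel '[[0,-0.002,0,0.0007],[0,-0.002,0,0.0007]]' >/dev/null && python3 g.py &&
python3 -m handwheel '[[0,-0.002,0,0.0007],[0,-0.002,0,0.0007]]' >/dev/null && python3 g.py &&
python3 -m handwheel '[[0,-0.002,0,0.0007],[0,-0.002,0,0.0007]]' >/dev/null && python3 g.py &&
python3 -m handwheel '[[0,-0.002,0,0.0007],[0,-0.002,0,0.0007]]' >/dev/null && python3 g.py &&
python3 -m handwheel '[[0,-0.002,0,0.0007],[0,-0.002,0,0.0007]]' >/dev/null && python3 g.py &&
python3 -m handwheel '[[0,-0.002,0,0.0007],[0,-0.002,0,0.0007]]' >/dev/null && python3 g.py &&
python3 -m handwheel '[[0,-0.002,0,0.0007],[0,-0.002,0,0.0007]]' >/dev/null && python3 g.py &&
python3 -m handwheel '[[0,-0.002,0,0.0007],[0,-0.002,0,0.0007]]' >/dev/null && python3 g.py &&
python3 -m handwheel '[[0,-0.002,0,0.0007],[0,-0.002,0,0.0007]]' >/dev/null && python3 g.py &&
python3 -m handwheel '[[0,-0.002,0,0.0007],[0,-0.002,0,0.0007]]' >/dev/null && python3 g.py &&
python3 -m handwheel '[[0,-0.002,0,0.0007],[0,-0.002,0,0.0007]]' >/dev/null && python3 g.py &&
python3 -m handwheel '[[0,-0.002,0,0.0007],[0,-0.002,0,0.0007]]' >/dev/null && python3 g.py &&
python3 -m handwheel '[[0,-0.002,0,0.0007],[0,-0.002,0,0.0007]]' >/dev/null && python3 g.py &&
python3 -m handwheel '[[0,-0.002,0,0.0007],[0,-0.002,0,0.0007]]' >/dev/null && python3 g.py &&
python3 -m handwheel '[[0,-0.002,0,0.0007],[0,-0.002,0,0.0007]]' >/dev/null && python3 g.py; python3 st.py
```

```text
0.8757 [ 0.78 -5.76 -2.2 ] 0.0898
0.8715 [-0.63 -5.69 -1.7 ] 0.0898
0.8672 [ 0.8  -4.84 -1.39] 0.0898
0.8628 [-0.01 -5.19 -0.85] 0.0898
0.8584 [ 0.4  -5.91 -1.32] 0.0898
0.8544 [ 0.7  -5.59 -2.34] 0.0898
0.8501 [ 0.37 -5.97 -1.54] 0.0898
0.8455 [-0.16 -5.69 -1.88] 0.0898
0.8414 [-0.28 -5.5  -1.49] 0.0898
0.8374 [-0.31 -4.19 -0.99] 0.0898
0.8329 [ 0.12 -5.99 -2.59] 0.0898
0.8287 [ 0.3  -5.71 -2.08] 0.0898
0.8244 [ 0.24 -5.17 -0.92] 0.0898
0.8217 [-0.94 -5.75 -1.74] 0.0898
0.8212 [-1.11 -4.75 -1.27] 0.0898
t 15.6833 a 0.8212 phi 0.8038 rad 0.1383 z 0.0898 Ftool [-1.11 -4.75 -1.27] w 0.019 mom [0.897 0.019 0.001]
```

The position stalled at 0.821 while the command kept advancing, so the arm has reached the catch. From here I use finer steps and average the force.

```bash
sed -i 's/-3.4/-1.2/' g.py
python3 -m handwheel '[[0,0,0,0],[0,0,0,0]]' >/dev/null; python3 st.py;
python3 -m handwheel '[[0,-0.001,0,0.0003],[0,-0.001,0,0.0003],[0,-0.001,0,0.0003]]' >/dev/null && python3 st.py && python3 g.py &&
python3 -m handwheel '[[0,-0.001,0,0],[0,-0.001,0,0],[0,-0.001,0,0]]' >/dev/null && python3 st.py && python3 g.py &&
python3 -m handwheel '[[0,-0.001,0,0],[0,-0.001,0,0],[0,-0.001,0,0]]' >/dev/null && python3 st.py
```

```text
t 15.85 a 0.8222 phi 0.8037 rad 0.1383 z 0.0897 Ftool [-1.16 -5.1  -2.37] w 0.0191 mom [ 0.96   0.046 -0.031]
t 16.1 a 0.8212 phi 0.8019 rad 0.1383 z 0.0898 Ftool [-0.97 -5.05 -2.14] w 0.0194 mom [ 0.846  0.007 -0.049]
0.8212 [-0.97 -5.05 -2.14] 0.0898
t 16.35 a 0.8209 phi 0.8021 rad 0.1383 z 0.0898 Ftool [-1.75 -4.65 -2.28] w 0.0195 mom [ 0.838 -0.051  0.007]
0.8209 [-1.75 -4.65 -2.28] 0.0898
t 16.6 a 0.8207 phi 0.8022 rad 0.1382 z 0.0897 Ftool [-1.5  -4.15 -3.43] w 0.0197 mom [ 0.838 -0.157 -0.017]
```

```bash
python3 -m handwheel '[[0,-0.002,0,0],[0,-0.002,0,0],[0,-0.002,0,0]]' >/dev/null && python3 st.py && python3 g.py >/dev/null &&
python3 -m handwheel '[[0,-0.002,0,0],[0,-0.002,0,0],[0,-0.002,0,0]]' >/dev/null && python3 st.py && python3 g.py >/dev/null &&
python3 -m handwheel '[[0,-0.002,0,0],[0,-0.002,0,0],[0,-0.002,0,0]]' >/dev/null && python3 st.py && python3 g.py >/dev/null &&
python3 -m handwheel '[[0,-0.001,0,0],[0,-0.001,0,0],[0,-0.001,0,0]]' >/dev/null && python3 st.py
```

```text
t 16.85 a 0.8192 phi 0.8024 rad 0.1382 z 0.0897 Ftool [-2.85 -3.88 -3.13] w 0.0194 mom [ 0.755 -0.32   0.013]
t 17.1 a 0.8173 phi 0.8024 rad 0.1382 z 0.0897 Ftool [-4.   -4.32 -3.24] w 0.0198 mom [ 0.637 -0.393 -0.024]
t 17.35 a 0.816 phi 0.8025 rad 0.1382 z 0.0898 Ftool [-4.11 -3.18 -2.45] w 0.0192 mom [ 0.498 -0.494 -0.03 ]
t 17.6 a 0.8155 phi 0.8026 rad 0.1381 z 0.0898 Ftool [-4.54 -2.65 -3.38] w 0.0191 mom [ 0.518 -0.578 -0.009]
```

```bash
python3 -m handwheel '[[-0.002,0,0,0],[-0.0035,0,0,0],[-0.0035,0,0,0],[-0.0035,0,0,0]]' >/dev/null && python3 st.py && python3 g.py >/dev/null &&
python3 -m handwheel '[[-0.0005,-0.0015,0,0],[-0.0005,-0.0015,0,0],[-0.0005,-0.0015,0,0]]' >/dev/null && python3 st.py && python3 g.py >/dev/null &&
python3 -m handwheel '[[-0.0005,-0.0015,0,0],[-0.0005,-0.0015,0,0],[-0.0005,-0.0015,0,0]]' >/dev/null && python3 st.py
```

```text
t 17.9333 a 0.8154 phi 0.8019 rad 0.1383 z 0.0898 Ftool [ 0.12 -2.87 -1.39] w 0.0191 mom [0.502 0.313 0.038]
t 18.1833 a 0.8136 phi 0.802 rad 0.1384 z 0.0898 Ftool [ 1.66 -1.66 -1.42] w 0.0191 mom [0.293 0.558 0.015]
t 18.4333 a 0.8116 phi 0.8019 rad 0.1385 z 0.0898 Ftool [ 3.37 -0.39 -0.87] w 0.0192 mom [ 0.122  0.836 -0.032]
```

```bash
python3 -m handwheel '[[0.0015,0,0,0],[0.0027,0,0,0],[0.0027,0,0,0],[0.0027,0,0,0]]' >/dev/null && python3 st.py; python3 -m handwheel '[[0,0,0,0],[0,0,0,0]]' - 10 >/dev/null; python3 st.py; python3 -m handwheel '[[0,0,0,0],[0,0,0,0]]' - 4 >/dev/null; python3 st.py
```

```text
t 18.7667 a 0.8094 phi 0.8024 rad 0.1384 z 0.0898 Ftool [ 1.19  0.34 -1.65] w 0.0194 mom [-0.216  0.361 -0.   ]
t 18.9333 a 0.8081 phi 0.8025 rad 0.1385 z 0.0897 Ftool [ 0.37  2.25 -1.48] w 0.0198 mom [-0.357  0.136  0.037]
t 19.1 a 0.8073 phi 0.8025 rad 0.1384 z 0.0897 Ftool [ 0.06  2.68 -1.64] w 0.0196 mom [-0.475  0.073 -0.001]
```

The force crept past zero because the joint servo settles slowly. I back off straight away.

```bash
python3 -m handwheel '[[0,0.004,0,0]]' >/dev/null && python3 st.py; python3 -m handwheel '[[0,0,0,0]]' >/dev/null; python3 st.py;  python3 -m handwheel '[[0,0,0,0]]' >/dev/null; python3 st.py
```

```text
t 19.1833 a 0.8102 phi 0.8022 rad 0.1385 z 0.0896 Ftool [ 1.22  0.14 -1.84] w 0.0195 mom [-0.108  0.296  0.023]
t 19.2667 a 0.8096 phi 0.802 rad 0.1385 z 0.0895 Ftool [ 0.64  0.87 -2.14] w 0.0198 mom [-0.233  0.185 -0.025]
t 19.35 a 0.8096 phi 0.8022 rad 0.1385 z 0.0896 Ftool [ 0.27 -0.08 -2.51] w 0.0196 mom [-0.174  0.101 -0.041]
```

```bash
python3 -m handwheel '[[0,0.001,0,0],[0,0.001,0,0]]' >/dev/null && python3 st.py; python3 -m handwheel '[[0,0,0,0],[0,0,0,0]]' >/dev/null; python3 st.py
```

```text
t 19.5167 a 0.8106 phi 0.8022 rad 0.1385 z 0.0895 Ftool [ 0.66 -0.14 -3.06] w 0.0194 mom [-0.102  0.153  0.034]
t 19.6833 a 0.8111 phi 0.8022 rad 0.1385 z 0.0896 Ftool [ 0.26  0.08 -2.1 ] w 0.0197 mom [-0.081  0.139  0.001]
```

Balanced: tangential force is about 0, so the catch alone carries the spring. I open the gripper, then check.

```bash
python3 -m handwheel '[[0,0,0,0],[0,0,0,0],[0,0,0,0],[0,0,0,0],[0,0,0,0],[0,0,0,0]]' 50; python3 st.py; python3 -c "
from h import *
q,c=wrist('pics/w4.png')"
```

```text
time: 20.18
position: [0.4644, -0.0759, 0.0895]
tool_rot: [0.926, 0.377, -0.0, -0.0]
ft_force: [-0.1, 0.1, 0.0]
grip_width: 0.0422
grip_force: 0.0
t 20.1833 a 0.8133 phi 0.8022 rad 0.1385 z 0.0895 Ftool [ 0.04 -0.15 -0.04] w 0.0422 mom [-0.04   0.035  0.01 ]
```

View pics/w4.png

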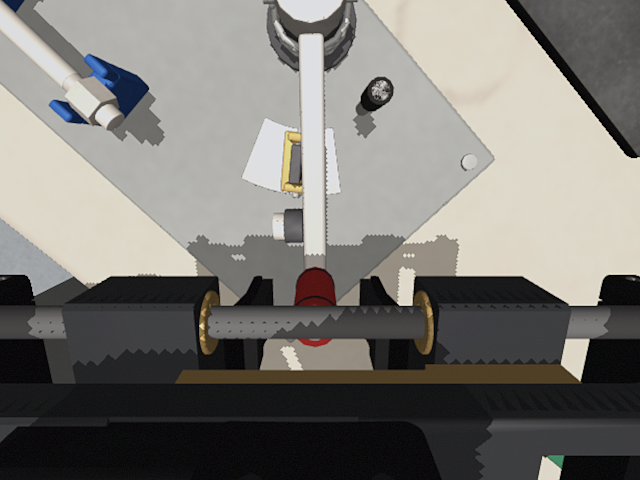

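The arm sits behind the tooth, which is upright at about (295,165). The handle at (316,305) is free, midway between the open fingers. I rise straight up.

```bash
python3 -m handwheel '[[0,0,-0.02,0],[0,0,-0.06,0],[0,0,-0.12,0],[0,0,-0.2,0],[0,0,-0.28,0],[0,0,-0.36,0],[0,0,-0.4,0],[0,0,-0.4,0],[0,0,-0.4,0],[0,0,-0.4,0]]'; python3 -c "
from h import *
q,c=wrist('pics/w5.png')
b,_=red(c['frame']);print(b)"
```

```text
time: 21.07
position: [0.4637, -0.0756, 0.209]
tool_rot: [0.926, 0.377, -0.001, -0.001]
ft_force: [0.2, -0.0, 0.6]
grip_width: 0.0438
grip_force: 0.0
[([305, 225, 23, 12, 147], [316.3, 229.8]), ([304, 234, 26, 27, 363], [316.2, 246.0])]
```

View pics/w5.png

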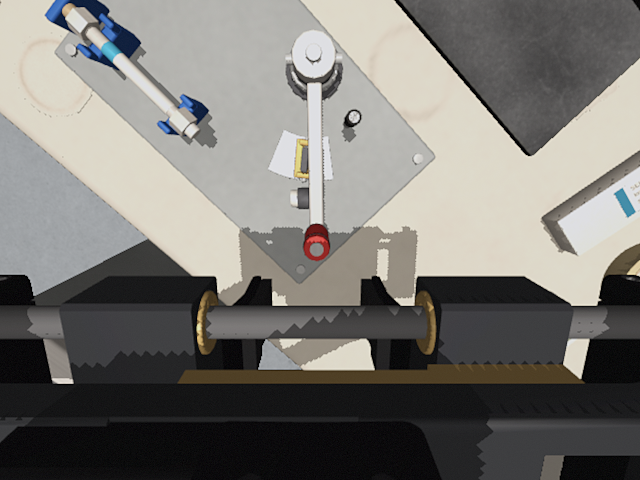

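The arm is still cocked on the catch, with the handle at (316,246) and the gripper well clear above.

```bash
python3 -c "
from rig import job
print(job.hand_in())"
```

```text
the job is handed in; nothing more can be done
None
```

The striker is cocked and held by the catch alone, at a swing of about 0.81 rad, with the gripper clear and the job handed in; while settling, the handle was briefly pushed forward at about 2.7 N, just under the 3 N trip limit, and the sear did not trip.

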